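# Fit the return spring of a soil-jar drawer and release its slide

## Task

Fit the return spring of the green soil-jar cabinet while its drawer is latched open: put the spring's pin fully down into the hole of the yellow lug on the drawer, then stretch the spring and drop its eye over the steel post on the cabinet's top, right down. Then press the red release lever so that the drawer is drawn fully home, leave the spring hooked at both ends, and do not knock over or push away the jars, the tin, the bowl and the clay lump around.

Things in the scene. Friction and masses are not known exactly. Their poses are not given: they have to be found in the camera images.
- spring: Near half of a tension spring, 150 mm overall at rest. x runs from the pin to the eye, z up; origin on the pin's axis at the block's underside. Blue flat-sided block x -10..22, y +-8, z 0..18 mm; a steel pin 8 mm thick, tapered at the tip, points down from it to z -14. Then the coil, 16 mm thick, x 22..86 at rest. It only lengthens along x (up to 90 mm, never bends): 1.8 N to start, then 150 N/m.
- spring_far: Far half of the spring; shares frame and origin with spring at rest and shifts along x as it stretches. Blue flat-sided block x 86..112, y +-8, z 0..18 mm, then the eye. Near half 90 g, far half 60 g. As the spring cannot bend, raising the far end tilts all of it about the pin (the hole allows some 0.15 rad).
- rest: Wooden rest, base 180 x 70 x 12 mm, origin under its centre, x along the spring. The spring lies on it level, pin down, underside 45 mm above the table, on two small blocks: 10 mm wide under the near blue block (spring x 10..22), 26 mm wide with 6 mm high side lips under the far one (spring x 89..107).
- eye (a point): Centre of the spring's flat eye, a level steel ring of inner diameter 16, outer 25, 5 mm thick, at mid thickness: 2.5 mm above the underside of the far blue block and 29 mm beyond that block's middle; 128 mm from the pin's axis at rest. Axes as the spring's.
- pin_tip (a point): Tip of the spring's pin, 14 mm below the underside of the near blue block. Axes as the spring's. The pin can creep up some mm in its hole while the spring is stretched and tilted; pushing down on the near blue block (under 10 N) seats it again.
- hole (a point): Centre of the mouth of the chamfered vertical through hole, diameter 10.4 mm, 16 mm deep, in the level 40 x 40 mm top of the yellow lug on the drawer. x points to the post, z up. The lug's top is 4 mm higher than the cabinet's top. It moves with the drawer; the latched drawer yields 2 or 3 mm towards the post.
- post (a point): Foot of the round steel post, diameter 10, 14 mm tall, domed, on the flat top of the green cabinet (200 mm along x, 180 across, 75 mm above the table; post midway across, 82 mm from the end; a small tin stands in the corner). x points away from the hole, z up. Hole to post 188 mm with the drawer open, 138 mm with it home; the cabinet's top between them is flat and clear.
- drawer (a joint): Drawer position in m: 0.05 open, where it starts latched, 0 fully home. It takes about 1 N to slide and is damped (30 N per m/s).
- lever_pad (a point): Pressing point on top of the red paddle (62 x 30 mm) of the release lever, 22 mm above the cabinet's top, 60 mm to the right of the hole-to-post line seen from the hole. Pressing it down some 7 mm (5 to 12 N) lifts a dark tooth at the lever's other end off the drawer's front panel. Hold it down until the drawer is home, about 1 s; it springs back when let go.
- release (a joint): Release lever angle in rad: 0 at rest, about 0.13 frees the drawer, 0.22 fully down.
- jar_a: Bystander to leave alone: mud-brown jar, white cap, 72 mm across, 95 mm tall. Origin at the centre of its underside.
- jar_b: Bystander to leave alone: tan jar, brass cap, 72 mm across, 105 mm tall. Origin at the centre of its underside.
- jar_c: Bystander to leave alone: grey-green jar, black cap, 68 mm across, 85 mm tall. Origin at the centre of its underside.
- jar_d: Bystander to leave alone: light tan jar, brass cap, 60 mm across, 70 mm tall. Origin at the centre of its underside.
- clay_lump: Bystander to leave alone: terracotta lump of dry clay, 72 mm across, 45 mm tall. Origin at the centre of its underside.
- tin: Bystander to leave alone: small round brass tin, 44 mm across, 26 mm tall, standing on the cabinet's top. Origin at the centre of its underside.
- bowl: Bystander to leave alone: white ceramic bowl, 110 mm across, 45 mm tall. Origin at the centre of its underside.

How it is judged (in metres and radians):
On the way, in this order (a step that is already met when the one before it is completed fails the run):
1. the spring's pin is down in the lug's hole, drawer still open (z of pin_tip in the frame of hole below -0.008 m and horizontal distance between pin_tip and hole below 0.005 m and value of joint drawer above 0.04 m), for 0.2 s.
2. the spring is stretched, eye down on the post and pin in the hole, drawer still open (all of step 1 and horizontal distance between eye and post below 0.006 m and z of eye in the frame of post below 0.009 m), for 0.2 s.
3. the release lever is pressed (value of joint release above 0.1 rad).
At the end, for the whole second after the job is handed in: The pin is at least 8 mm down in the lug's hole (tip within 5 mm of its axis), the eye is round the post and down on it (centres within 6 mm, eye less than 9 mm above the post's foot), the drawer is within 4 mm of fully home, the lever is let go (below 0.06 rad) and the spring is at rest (z of pin_tip in the frame of hole below -0.008 m and horizontal distance between pin_tip and hole below 0.005 m and horizontal distance between eye and post below 0.006 m and z of eye in the frame of post below 0.009 m and value of joint drawer below 0.004 m and linear speed of spring below 0.02 m/s and value of joint release below 0.06 rad); the robot touches nothing.
It fails at once if a jar, the tin, the bowl or the clay lump is pushed more than 30 mm or tipped over (distance of any of jar_a, jar_b, jar_c, jar_d, clay_lump, tin, bowl from where it was at the start of the episode above 0.03 m or angle between any of jar_a, jar_b, jar_c, jar_d, clay_lump, tin, bowl's own z axis and vertical above 0.5 rad).
It also fails if it takes over 61 s, if anything falls off the work surface, if the arm or the gripper's body presses on something with over 40 N, if the wrist force passes 120 N, or if a joint passes its speed limit or range.

## Robot

A 7-joint arm with a two-finger parallel gripper is mounted at the origin on the work surface. World frame = base frame: x ahead of the robot, y to its left, z up, the work surface at z = 0. Lengths are in mm, angles in rad, forces in N, time in s.
With the tool pointing down it reaches from about 425 to 1025 mm from the base axis. Payload 9.4 kg.
Tool frame: the origin (TCP) lies on the centre line of the jaws, within the pads' length; the fingertips stand 8 mm ahead of it and the grasp point (between the pads) lies 11 mm behind it; z points along the fingers, y is the direction in which the jaws open and shut (so a half turn about z gives the same grasp; the last joint's range is limited). The gripper opens to 93 mm and grips with 3 to 60 N. Pads are 15 mm wide; open, the fingers measure 128 mm over their backs; the gripper's body (75 mm by 188 mm) begins 65 mm behind the grasp point.
Start: joints at [1.123, 0.599, -0.003, 1.599, 0.002, 0.943, -0.08], TCP at [262.702, -675.73, 226.618] pointing down, gripper open.
Joint ranges: [-2.57, 2.57], [-0.35, 1.97], [-1.29, 1.29], [0.11, 2.56], [-1.05, 4.19], [0.11, 1.86], [-2.63, 2.63]. Speed limits (rad/s): [2.22, 2.22, 3.01, 3.01, 3.14, 3.14, 3.14].

## Interface

Orientations are given as a unit quaternion [w, x, y, z].
In Python, from bench import * gives the robot as it stands.
- The arm moves only by the tool step_arm, never from a script. Its argument "plan" is text: rows parted by semicolons, each of 7 numbers parted by spaces: the turn, a rotation vector about the tool's x, y, z in degrees, then the shift along the tool's x, y, z in mm, then the opening, from 0 (shut) to 1 (fully open). In form: rx ry rz dx dy dz gripper; .... A call has exactly 5 rows; each row shifts and turns the pose as measured when the row begins, along the tool's axes as they then stand; what a row does not reach is not made up. A row lasts 1/10 s, in which the tool goes at most 50 mm and 8.59 degrees, less where a joint would pass 70% of its speed; a pose out of reach is approached as far as the arm can. A call is refused whole if a number of a shift passes 50 or a number of a turn 8.59, either way. A call with a gripper value outside its range is refused whole. The fingers move at their own pace and stop on an object; "newtons" is the grip in N (left out, the last holds). Time passes only in rows, so rows that do not move let the fingers close, or fill a call up. It gives the time, the measured TCP pose, the force and the opening at its end, in the units of the state.
- sense(): the state, without advancing time (a new reading comes with each control period).
- camera(name): name is "side" or "top"; returns the picture (400x640x3 uint8, red, green, blue); there is no depth.
- camera_params(name): a dict with "intrinsics" (3x3 intrinsics, pixels), "cam_to_world" (4x4, takes a point from camera to world coordinates). Camera axes: x right, y down, z forward; pixel columns grow to the right and rows downward; lengths in mm; the calibration is good to about 2 mm. A picture is of the moment at which its call begins. camera_params takes no time and is no camera call.
- job_done(): hands the job in, once; it reports no verdict.
Trained networks look in the newest picture that a camera, given by its name, has taken for a name from the list of things; names that differ only in an ending like _2 or _b are one class to them, and where a whole thing is asked for, a point or a joint stands for the part that bears it (a point fixed in the world has none). Each returns a list of dicts, best first, with "p" (0 to 1); they miss things now and then, are a little off and sometimes report something else, mostly with a low value. They report only what shows in the picture. A call takes as long as a camera call.
- spot_in(camera, label): "location" ([column, row] in pixels, amid what is visible of it).
- landmark_of(camera, label): "location" ([column, row] in pixels: a listed point, or the origin of a listed thing).
The state is a dict: "time_s": time; "q": joint angles; "qvel": joint speeds; "tau": joint torques, N m; "tool_pos": TCP position; "ee_rot": TCP orientation; "ft_force": force on the tool from outside, world axes, zero at the start; "torque": the same for the moment, N m; "width": finger opening in mm.
Only numpy, scipy, OpenCV 4.12 (cv2) and the standard library are available. Lean on these libraries where they do the work, as an engineer would, in place of code of your own. Each camera call takes 0.05 s, during which the arm holds its last target.

## Working session

There is one attempt and no reset: what is moved stays moved. The work goes in short steps, Python scripts to look and compute and a tool call to move; the robot and the scene stay as the last step left them, time stands still between calls to the robot, and variables do not carry over. Pictures are saved under pics/ and viewed, and the job is handed in when it is done.

Besides the shell and the picture viewer there is one more tool, called after "Request:" as a command line: name --argument value ..., lists and objects as JSON in quotes. step_arm: Moves the arm, as the interface text tells. Its arguments: {"type":"object","properties":{"plan":{"type":"string"},"newtons":{"type":"number"}},"required":["plan"]}

```bash
ls; mkdir -p pics; python3 - <<'E'
from bench import *
import cv2
s=sense();print(s)
for c in("side","top"):
    im=camera(c);cv2.imwrite(f"pics/{c}0.png",im[:,:,::-1]);print(c,camera_params(c))
E
```

```text
pics
{'time_s': 0.0, 'q': array([ 1.12331232,  0.60012649, -0.00254397,  1.60010006,  0.0018395 ,
        0.94289698, -0.079819  ]), 'qvel': array([-0.00052185, -0.00157565, -0.00045241,  0.00012226,  0.00063502,
       -0.00078622,  0.00047544]), 'tau': array([-2.69891580e-04, -7.65079808e+01,  1.49728797e+00, -2.52350861e+01,
       -5.25249133e-02,  1.69500033e-02,  1.58127700e-04]), 'tool_pos': array([ 262.51009967, -675.31225557,  225.76962287]), 'ee_rot': array([-7.30988032e-04,  9.82857947e-01,  1.84362881e-01, -2.24622951e-04]), 'ft_force': array([ 0.58105996, -0.22986425, -0.07832992]), 'torque': array([-0.02300654,  0.00613717, -0.06034186]), 'width': 93.19635252809277}
side {'intrinsics': array([[451.28139293,   0.        , 319.17313605],
       [  0.        , 451.28139293, 206.08482055],
       [  0.        ,   0.        ,   1.        ]]), 'cam_to_world': array([[-9.96917695e-01, -6.50001908e-02,  4.39327242e-02,
         5.05113323e+02],
       [-7.49723392e-02,  6.24316188e-01, -7.77565718e-01,
         8.48544575e+02],
       [ 2.31140092e-02, -7.78462763e-01, -6.27265071e-01,
         7.94845022e+02],
       [ 0.00000000e+00,  0.00000000e+00,  0.00000000e+00,
         1.00000000e+00]])}
top {'intrinsics': array([[480.24685128,   0.        , 320.13334512],
       [  0.        , 480.24685128, 197.97205359],
       [  0.        ,   0.        ,   1.        ]]), 'cam_to_world': array([[ 6.42186568e-03, -9.96088507e-01,  8.81274391e-02,
         4.69111050e+02],
       [-9.99944699e-01, -5.66268784e-03,  8.86185135e-03,
        -2.86663675e+01],
       [-8.32815010e-03, -8.81794752e-02, -9.96069788e-01,
         1.41839119e+03],
       [ 0.00000000e+00,  0.00000000e+00,  0.00000000e+00,
         1.00000000e+00]])}
```

View pics/side0.png

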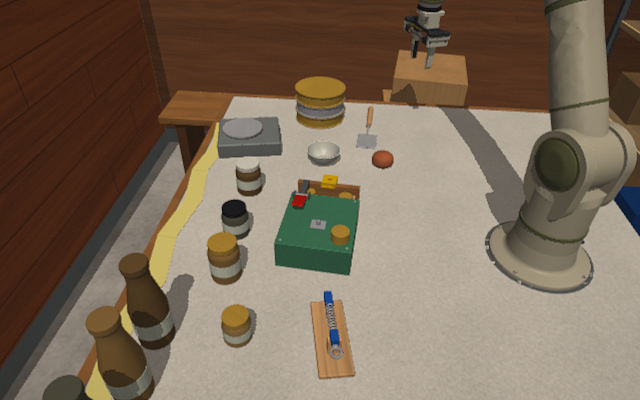

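View pics/top0.png

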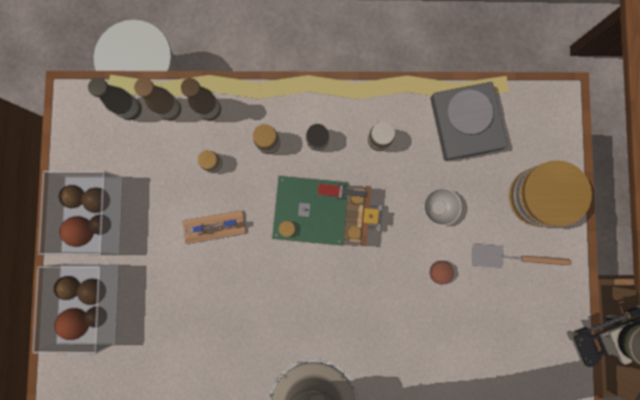

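```bash
cat > h.py <<'E'
from bench import *
import numpy as np, cv2
from scipy.spatial.transform import Rotation as R
def ray(c,px):
    p=camera_params(c);T=p["cam_to_world"];d=np.linalg.inv(p["intrinsics"])@[px[0],px[1],1]
    return T[:3,3],T[:3,:3]@d
def atz(c,px,z):
    o,d=ray(c,px);return o+d*(z-o[2])/d[2]
def tri(pa,pb):
    o1,d1=ray("side",pa);o2,d2=ray("top",pb)
    A=np.c_[d1,-d2];t=np.linalg.lstsq(A,o2-o1,rcond=None)[0]
    a=o1+d1*t[0];b=o2+d2*t[1];return (a+b)/2,np.linalg.norm(a-b)
def proj(c,P):
    p=camera_params(c);T=np.linalg.inv(p["cam_to_world"]);q=p["intrinsics"]@(T[:3,:3]@P+T[:3,3]);return q[:2]/q[2]
E
python3 - <<'E'
from h import *
for c in("side","top"):
    for l in["spring","spring_far","rest","eye","pin_tip","hole","post","lever_pad"]:
        print(c,l,[(np.round(r["location"],1).tolist(),round(r["p"],2)) for r in landmark_of(c,l)][:3])
print(sense()["time_s"])
E
```

```text
side spring [([323.9, 298.1], 0.56)]
side spring_far []
side rest [([332.9, 337.8], 0.88)]
side eye [([335.4, 351.7], 0.84), ([324.7, 159.6], 0.66)]
side pin_tip [([327.9, 302.9], 0.58)]
side hole [([334.1, 178.7], 0.66), ([235.3, 230.4], 0.6), ([323.8, 158.8], 0.29)]
side post [([313.2, 223.4], 0.7), ([337.1, 240.6], 0.34)]
side lever_pad [([297.5, 198.0], 0.59)]
top spring [([232.3, 224.0], 0.5)]
top spring_far []
top rest [([215.1, 226.8], 0.69)]
top eye [([187.1, 229.2], 0.63), ([214.0, 227.3], 0.52), ([303.1, 210.5], 0.47)]
top pin_tip [([234.7, 223.9], 0.79)]
top hole [([371.2, 218.4], 0.56)]
top post [([300.5, 211.0], 0.89)]
top lever_pad [([324.1, 187.8], 0.92)]
0.9
```

```bash
python3 - <<'E'
import cv2,numpy as np
s=cv2.imread("pics/side0.png");t=cv2.imread("pics/top0.png")
def crop(im,x0,y0,w,h,k): return cv2.resize(im[y0:y0+h,x0:x0+w],None,fx=k,fy=k,interpolation=cv2.INTER_CUBIC)
cv2.imwrite("pics/c1.png",crop(s,270,165,110,80,7))
cv2.imwrite("pics/c2.png",crop(s,295,280,75,100,6))
cv2.imwrite("pics/c3.png",crop(t,265,170,125,80,6))
cv2.imwrite("pics/c4.png",crop(t,175,200,80,50,9))
E
```

```text
(no output)
```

View pics/c1.png

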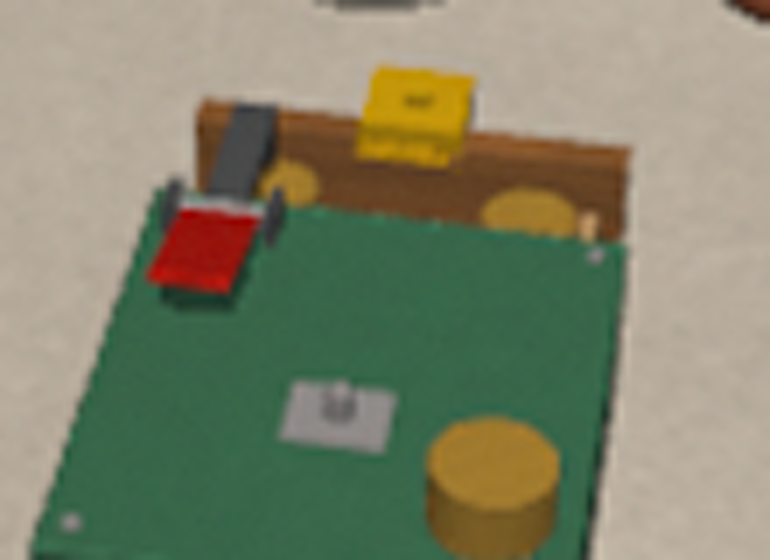

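View pics/c2.png

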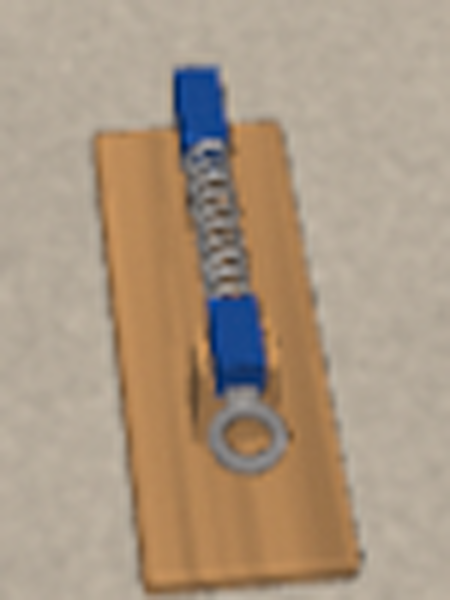

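View pics/c3.png

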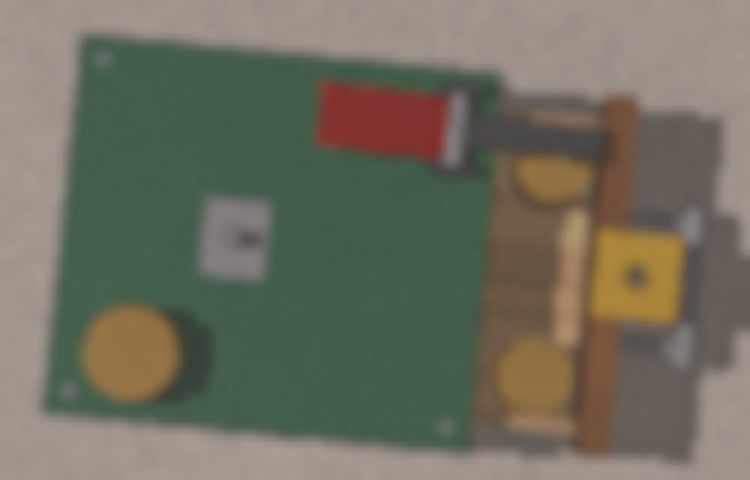

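View pics/c4.png

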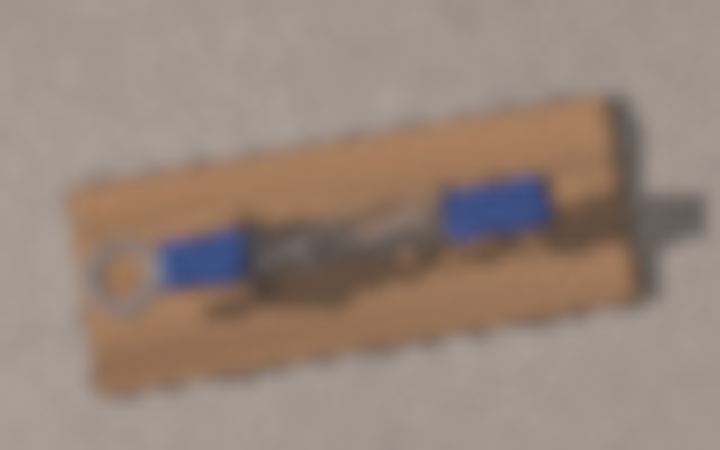

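```bash
python3 - <<'E'
from h import *
def o(x,y,x0,y0,k): return np.array([x0+(x+.5)/k-.5,y0+(y+.5)/k-.5])
S1=lambda x,y:o(x,y,270,165,7);S2=lambda x,y:o(x,y,295,280,6);T1=lambda x,y:o(x,y,265,170,6);T2=lambda x,y:o(x,y,175,200,9)
np.set_printoptions(precision=1,suppress=True)
def rep(n,a,b,z): 
    print(n,*tri(a,b),"side@z",atz("side",a,z)[:2],"top@z",atz("top",b,z)[:2])
rep("hole",S1(418,100),T1(637,277),79)
rep("post",S1(338,417),T1(234,239),75)
rep("platecen",S1(338,417),T1(236,239),75)
rep("lever",S1(205,248),T1(383,118),97)
rep("eye",S2(248,437),T2(125,273),47.5)
rep("near block top",S2(201,100),T2(497,207),63)
rep("far block top",S2(237,330),T2(205,258),63)
rep("tin",S1(493,462),T1(131,353),101)
for n,p,z in[("cabA",(82,36),75),("cabB",(500,72),75),("cabC",(43,411),75),("cabD",(472,448),75)]: print(n,atz("top",T1(*p),z))
for n,p in[("A",(160,188)),("B",(622,240)),("C",(35,555)),("D",(585,560))]: print("side",n,atz("side",S1(*p),75))
for n,p in[("r1",(68,188)),("r2",(608,97)),("r3",(640,300)),("r4",(97,395))]: print(n,atz("top",T2(*p),12))
for n,p in[("r1",(97,132)),("r2",(282,122)),("r3",(355,572)),("r4",(148,585))]: print(n,atz("side",S2(*p),12))
E
```

```text
hole [ 537.6 -158.1   80.5] 2.0215061645004835 side@z [ 536.6 -160.1] top@z [ 538.7 -158.2]
post [554.3  29.3  77.9] 2.0267872290782374 side@z [553.5  26.1] top@z [555.5  29.5]
platecen [554.3  28.4  77.1] 2.0300067377384945 side@z [553.5  26.1] top@z [555.5  28.5]
lever [608.8 -39.8  93.8] 3.801270803704375 side@z [606.4 -35.4] top@z [610.4 -39.7]
eye [494.9 358.4  49.7] 3.5962949513901856 side@z [493.1 357.1] top@z [496.8 359. ]
near block top [516.7 237.9  64.7] 2.1716896680335944 side@z [515.6 236.5] top@z [517.9 238.2]
far block top [500.  329.4  63.9] 2.6516564645903737 side@z [498.6 328.9] top@z [501.3 329.6]
tin [500.3  74.8 102.7] 2.0412925655957994 side@z [499.3  73. ] top@z [501.4  74.9]
cabA [650.7 101.9  75. ]
cabB [634.7 -94.6  75. ]
cabC [474.9 117.6  75. ]
cabD [459.  -81.9  75. ]
side A [630.5 -98.   75. ]
side B [456.1 -84.3  75. ]
side C [647.1 104.7  75. ]
side D [467.   89.1  75. ]
r1 [525.  388.5  12. ]
r2 [555.8 212.8  12. ]
r3 [489.8 201.   12. ]
r4 [457.9 376.9  12. ]
r1 [553.3 212.3  12. ]
r2 [486.1 201.3  12. ]
r3 [456.6 379.1  12. ]
r4 [521.4 389.3  12. ]
```

```bash
cat >> h.py <<'E'
def pose():
    s=sense();q=s["ee_rot"];r=R.from_quat([q[1],q[2],q[3],q[0]]);return s["tool_pos"],r,s
def az(r): 
    x=r.as_matrix()[:,0];return np.degrees(np.arctan2(x[1],x[0]))
def sug(wps,a_t,mx=49,ma=8.5,tilt=True):
    """rows through waypoints; simulated; final azimuth of tool x a_t; tool kept straight down"""
    p,r,s=pose();p=p.copy();a=az(r);print("t",round(s["time_s"],2),"pos",p.round(1),"az",round(a,2),"tilt",np.round(r.as_matrix()[:,2],3),"F",s["ft_force"].round(1),"w",round(s["width"],1))
    R0=r
    # levelling turn
    zt=r.as_matrix()[:,2]; rows=[]
    for i,w in enumerate(wps):
        w=np.array(w,float)
        for _ in range(60):
            d=w-p;n=np.linalg.norm(d);da=(a_t-a+180)%360-180
            if n<.15 and (i<len(wps)-1 or abs(da)<.15):break
            st=d if n<=mx else d*mx/n
            sa=np.clip(da,-ma,ma)
            if rows or not tilt:
                M=R.from_euler('z',a,degrees=True).as_matrix()@np.diag([1,-1,-1]); Rt=R.from_matrix(M)
            else: Rt=R0
            Rn=R.from_matrix(R.from_euler('z',a+sa,degrees=True).as_matrix()@np.diag([1,-1,-1]))
            v=(Rt.inv()*Rn).as_rotvec(degrees=True)
            rows.append(np.r_[v,Rt.inv().apply(st)]);p=p+st;a+=sa
    for k,rw in enumerate(rows): print(k+1," ".join(f"{x:.1f}" for x in rw))
E
python3 - <<'E'
from h import *
sug([(560,-300,226),(600,0,200),(517,237.7,120)],100.4)
E
```

```text
t 0.9 pos [ 262.7 -675.7  226.6] az 21.25 tilt [-0. -0. -1.] F [ 1.  -0.3 -0.7] w 93.0
1 -0.0 0.0 -8.5 42.3 -24.8 0.1
2 0.0 0.0 -8.5 45.5 -18.3 0.1
3 0.0 0.0 -8.5 47.7 -11.4 0.1
4 0.0 0.0 -8.5 48.8 -4.2 0.1
5 0.0 0.0 -8.5 48.9 3.1 0.1
6 0.0 0.0 -8.5 47.9 10.3 0.1
7 0.0 0.0 -8.5 45.9 17.2 0.1
8 0.0 0.0 -8.5 42.8 23.8 0.1
9 0.0 0.0 -8.5 38.8 29.9 0.1
10 0.0 0.0 -2.7 26.4 27.5 0.0
11 0.0 0.0 0.0 46.4 15.1 4.2
12 0.0 0.0 0.0 46.4 15.1 4.2
13 0.0 0.0 0.0 46.4 15.1 4.2
14 0.0 0.0 0.0 46.4 15.1 4.2
15 0.0 0.0 0.0 46.4 15.1 4.2
16 0.0 0.0 0.0 46.4 15.1 4.2
17 0.0 0.0 0.0 9.3 3.0 0.8
18 0.0 0.0 0.0 46.1 -7.2 14.8
19 0.0 0.0 0.0 46.1 -7.2 14.8
20 0.0 0.0 0.0 46.1 -7.2 14.8
21 0.0 0.0 0.0 46.1 -7.2 14.8
22 0.0 0.0 0.0 46.1 -7.2 14.8
23 0.0 0.0 0.0 18.1 -2.8 5.8
```

Request:
step_arm --plan "0 0 -8.5 42 -25 0 1; 0 0 -8.5 45 -18 0 1; 0 0 -8.5 48 -11 0 1; 0 0 -8.5 49 -4 0 1; 0 0 -8.5 49 3 0 1" --newtons 40

```text
time_s: 1.4
tool_pos: [411.3, -485.4, 225.5]
ee_rot: [0.002, 0.848, 0.529, -0.003]
ft_force: [0.4, -1.4, -0.1]
width: 92.8
```

Request:
step_arm --plan "0 0 -8.5 48 10 0 1; 0 0 -8.5 46 17 0 1; 0 0 -8.5 43 24 0 1; 0 0 -8.5 39 30 0 1; 0 0 -5 40 26 0 1"

```text
time_s: 1.9
tool_pos: [555.6, -282.5, 225.5]
ee_rot: [0.003, 0.618, 0.786, -0.003]
ft_force: [0.8, -0.3, 0.4]
width: 92.9
```

```bash
python3 - <<'E'
from h import *
sug([(600,0,200),(517,237.7,120)],100.4)
E
```

```text
t 1.9 pos [ 555.6 -282.5  225.5] az 103.6 tilt [ 0.    -0.008 -1.   ] F [ 0.8 -0.3  0.4] w 92.9
1 -0.1 0.5 3.2 45.1 18.7 4.0
2 0.0 0.0 0.0 46.1 16.2 4.4
3 0.0 0.0 0.0 46.1 16.2 4.4
4 0.0 0.0 0.0 46.1 16.2 4.4
5 0.0 0.0 0.0 46.1 16.2 4.4
6 0.0 0.0 0.0 39.6 13.9 3.7
7 0.0 0.0 0.0 46.1 -7.2 14.8
8 0.0 0.0 0.0 46.1 -7.2 14.8
9 0.0 0.0 0.0 46.1 -7.2 14.8
10 0.0 0.0 0.0 46.1 -7.2 14.8
11 0.0 0.0 0.0 46.1 -7.2 14.8
12 0.0 0.0 0.0 18.1 -2.8 5.8
```

Tracks well.

Request:
step_arm --plan "0 0.5 3 45 18 4 1; 0 0 0 46 16 4 1; 0 0 0 46 16 4 1; 0 0 0 46 16 4 1; 0 0 0 46 16 4 1"

```text
time_s: 2.4
tool_pos: [594.3, -36.1, 205.9]
ee_rot: [0.001, 0.639, 0.769, 0.001]
ft_force: [1.0, -0.2, -0.4]
width: 93.3
```

Request:
step_arm --plan "0 0 0 40 14 4 1; 0 0 0 46 -7 15 1; 0 0 0 46 -7 15 1; 0 0 0 46 -7 15 1; 0 0 0 46 -7 15 0.6"

```text
time_s: 2.9
tool_pos: [542.9, 189.6, 142.8]
ee_rot: [0.003, 0.64, 0.769, 0.005]
ft_force: [0.9, -0.2, -0.3]
width: 88.5
```

```bash
python3 - <<'E'
from h import *
sug([(517,237.7,120),(517,237.7,85)],100.4)
E
```

```text
t 2.9 pos [542.9 189.6 142.8] az 100.48 tilt [ 0.011  0.003 -1.   ] F [ 0.9 -0.2 -0.3] w 88.5
1 0.7 -0.1 0.1 43.0 -14.1 18.8
2 0.0 0.0 0.0 8.9 -2.9 3.9
3 0.0 0.0 0.0 0.0 0.0 35.0
```

Request:
step_arm --plan "0.7 0 0 43 -14 18 0.5; 0 0 0 9 -3 5 0.5; 0 0 0 0 0 15 0.5; 0 0 0 0 0 10 0.5; 0 0 0 0 0 8 0.5"

```text
time_s: 3.4
tool_pos: [513.6, 247.8, 85.0]
ee_rot: [-0.002, 0.635, 0.772, 0.002]
ft_force: [-0.6, -0.2, -0.7]
width: 50.0
```

```bash
python3 - <<'E'
from h import *
sug([(517,237.7,56)],100.4)
a=camera("side");b=camera("top")
a=cv2.resize(a[250:390,260:400],None,fx=4,fy=4,interpolation=2)[:,:,::-1];b=cv2.resize(b[180:250,170:270],None,fx=5,fy=5,interpolation=2)[:,:,::-1]
cv2.imwrite("pics/a1.png",a);cv2.imwrite("pics/b1.png",b)
E
```

```text
t 3.4 pos [513.6 247.8  85. ] az 101.11 tilt [ 0.     0.005 -1.   ] F [-0.6 -0.2 -0.7] w 50.0
1 0.1 -0.3 0.7 -10.7 1.4 28.9
```

View pics/a1.png

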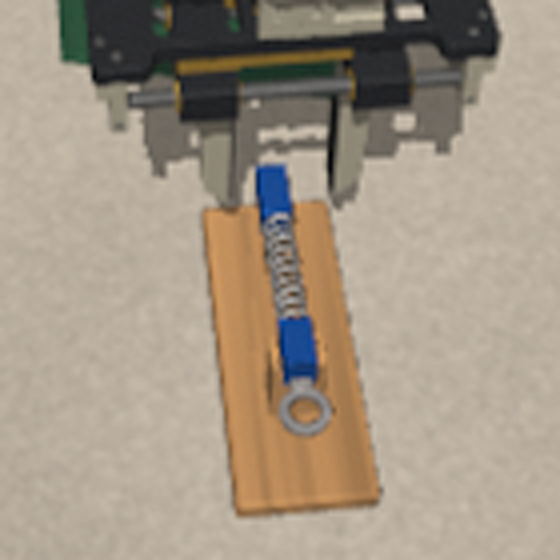

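View pics/b1.png

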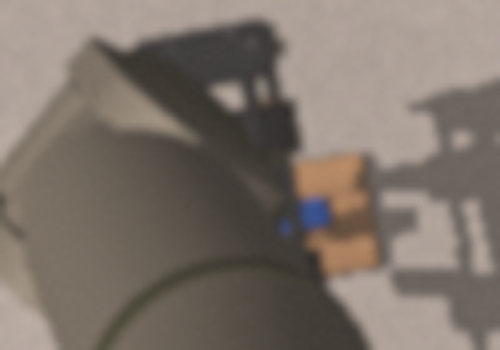

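Request:
step_arm --plan "0 -0.3 0.7 -6.6 1.5 10 0.5; 0 0 0 0 0 10 0.5; 0 0 0 0 0 9 0.5; 0 0 0 0 0 0 0.5; 0 0 0 0 0 0 0.3"

```text
time_s: 4.0
tool_pos: [518.1, 237.9, 53.8]
ee_rot: [0.001, 0.643, 0.766, -0.0]
ft_force: [0.1, -0.8, 0.3]
width: 42.2
```

```bash
python3 - <<'E'
from h import *
sug([(516.3,241.6,55.5)],100.4)
E
```

```text
t 4.0 pos [518.1 237.9  53.8] az 100.04 tilt [ 0.001 -0.002 -1.   ] F [ 0.1 -0.8  0.3] w 42.2
1 0.0 0.1 -0.4 4.0 -1.1 -1.8
```

Request:
step_arm --plan "0 0 -0.4 4 -1 -1.8 0.3; 0 0 0 0 0 0 0.1; 0 0 0 0 0 0 0.05; 0 0 0 0 0 0 0.05; 0 0 0 0 0 0 0.05" --newtons 45

```text
time_s: 4.5
tool_pos: [516.4, 242.7, 56.6]
ee_rot: [0.001, 0.639, 0.769, 0.0]
ft_force: [-0.4, -0.3, -1.3]
width: 15.3
```

```bash
python3 - <<'E'
from h import *
sug([(516.3,241.6,55.5)],100.4)
E
```

```text
t 4.5 pos [516.4 242.7  56.6] az 100.52 tilt [ 0.002 -0.001 -1.   ] F [-0.4 -0.3 -1.3] w 15.3
1 0.1 0.1 0.1 -1.1 -0.4 1.1
```

Request:
step_arm --plan "0 0 0 0 0 -10 0.05; 0 0 0 0 0 -20 0.05; 0 0 0 0 0 -25 0.05; 0 0 0 0 0 -15 0.05; 0 0 0 0 0 0 0.05"

```text
time_s: 5.0
tool_pos: [515.5, 242.3, 130.6]
ee_rot: [0.001, 0.639, 0.769, -0.001]
ft_force: [0.4, -0.3, -1.9]
width: 15.7
```

```bash
python3 - <<'E'
from h import *
sug([(516.3,241.6,126)],100.4)
a=camera("side")
a=cv2.resize(a[220:390,240:400],None,fx=4,fy=4,interpolation=2)[:,:,::-1]
cv2.imwrite("pics/a2.png",a)
E
```

```text
t 5.0 pos [515.5 242.3 130.6] az 100.54 tilt [ 0.001 -0.002 -1.   ] F [ 0.4 -0.3 -1.9] w 15.7
1 0.0 0.1 0.1 -0.8 0.6 4.6
```

View pics/a2.png

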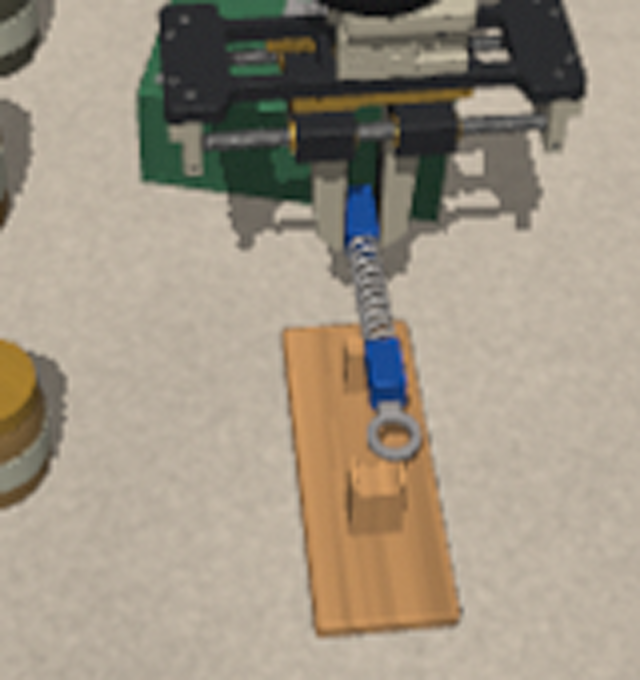

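```bash
python3 - <<'E'
from h import *
u=np.array([np.cos(np.radians(100.5)),np.sin(np.radians(100.5)),0])
for dz in (0,-5,-10,-20): print(dz,proj("side",np.array([515.5,242.3,121.5+dz])+117*u).round(1))
# same bias check: initial eye
print(proj("side",np.array([495.0,358.3,47.5])).round(1),"meas 336.3,352.8")
E
```

```text
0 [337.2 328.6]
-5 [337.1 330.3]
-10 [337. 332.]
-20 [336.7 335.3]
[334.9 352.9] meas 336.3,352.8
```

```bash
python3 - <<'E'
from h import *
sug([(530,180,150),(550,0,150),(538.6,-148.1,140),(538.6,-148.1,118)],84.9,mx=45)
E
```

```text
t 5.05 pos [515.3 242.1 129.7] az 100.54 tilt [-0.    -0.003 -1.   ] F [-0.4  0.1 -0.9] w 15.7
1 -0.0 0.2 8.5 -42.9 2.1 -13.5
2 0.0 0.0 7.1 -20.5 4.1 -6.6
3 0.0 0.0 0.0 -44.1 8.9 0.0
4 0.0 0.0 0.0 -44.1 8.9 0.0
5 0.0 0.0 0.0 -44.1 8.9 0.0
6 0.0 0.0 0.0 -44.1 8.9 0.0
7 0.0 0.0 0.0 -1.1 0.2 0.0
8 0.0 0.0 0.0 -44.9 0.5 3.0
9 0.0 0.0 0.0 -44.9 0.5 3.0
10 0.0 0.0 0.0 -44.9 0.5 3.0
11 0.0 0.0 0.0 -13.8 0.2 0.9
12 0.0 0.0 0.0 0.0 0.0 22.0
```

Request:
step_arm --plan "0 0 3 -20 2 -15 0.05; 0 0 4 -30 3 -8 0.05; 0 0 4 -35 6 0 0.05; 0 0 4 -40 8 0 0.05; 0 0 0 -40 8 0 0.05"

```text
time_s: 5.55
tool_pos: [547.2, 80.2, 150.8]
ee_rot: [-0.001, 0.734, 0.679, -0.001]
ft_force: [0.6, -1.1, -1.7]
width: 15.2
```

Request:
step_arm --plan "0 0 0 -40 8 0 0.05; 0 0 0 -40 5 0 0.05; 0 0 0 -40 0 0 0.05; 0 0 0 -40 0 0 0.05; 0 0 0 -30 0 0 0.05"

```text
time_s: 6.05
tool_pos: [543.4, -119.7, 146.4]
ee_rot: [-0.003, 0.734, 0.679, -0.003]
ft_force: [-0.5, -0.1, -1.2]
width: 15.5
```

```bash
python3 - <<'E'
from h import *
sug([(538.6,-148.1,140),(538.6,-148.1,118)],84.9,mx=45)
E
```

```text
t 6.05 pos [ 543.4 -119.7  146.4] az 85.54 tilt [-0.008 -0.001 -1.   ] F [-0.5 -0.1 -1.2] w 15.5
1 -0.5 0.1 0.6 -28.6 -2.5 6.5
2 0.0 0.0 0.0 0.0 0.0 22.0
```

Request:
step_arm --plan "-0.4 0 0.6 -20 -2 6 0.05; 0 0 0 -4 -1 10 0.05; 0 0 0 0 0 7 0.05; 0 0 0 0 0 0 0.05; 0 0 0 0 0 0 0.05"

```text
time_s: 6.55
tool_pos: [535.7, -147.2, 118.7]
ee_rot: [-0.002, 0.739, 0.673, -0.003]
ft_force: [-0.1, -0.3, -1.3]
width: 15.4
```

```bash
python3 - <<'E'
from h import *
sug([(538.6,-148.1,118)],84.9,mx=45)
a=camera("side");b=camera("top")
a=cv2.resize(a[130:260,270:390],None,fx=5,fy=5,interpolation=2)[:,:,::-1];b=cv2.resize(b[170:250,290:400],None,fx=5,fy=5,interpolation=2)[:,:,::-1]
cv2.imwrite("pics/a3.png",a);cv2.imwrite("pics/b3.png",b)
E
```

```text
t 6.55 pos [ 535.7 -147.2  118.7] az 84.63 tilt [-0.007 -0.001 -1.   ] F [-0.1 -0.3 -1.3] w 15.4
1 -0.4 0.1 -0.3 -0.6 3.0 0.7
```

View pics/a3.png

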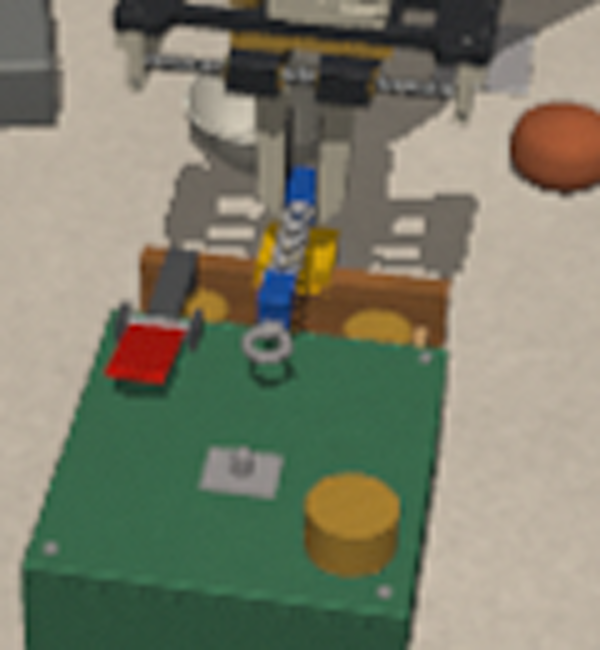

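View pics/b3.png

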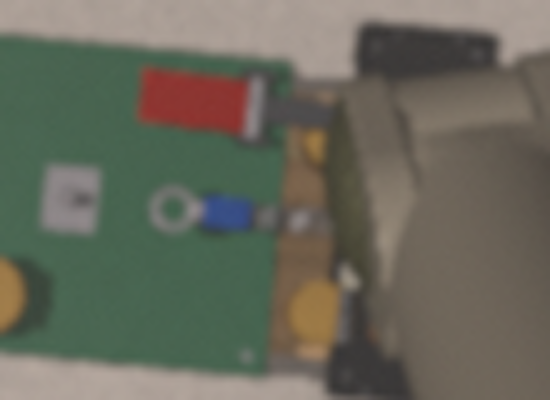

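```bash
python3 - <<'E'
from h import *
a=np.radians(84.63);u=np.array([np.cos(a),np.sin(a),0])
P=np.array([535.7,-147.2,109.6])+117*u;print(P, proj("side",P),proj("top",P))
e=tri((323.3,198.5),(324.7,211.7));print(e,atz("side",(323.3,198.5),109.6),atz("top",(324.7,211.7),109.6))
E
```

```text
[546.64968197 -30.71350093 109.6       ] [322.68233676 198.72197002] [325.06046787 211.96567555]
(array([546.18228047, -29.72339255, 111.25447543]), np.float64(2.173296677750529)) [545.1905403  -31.76440607 109.6       ] [547.36979794 -29.72589014 109.6       ]
```

Request:
step_arm --plan "-0.4 0 -0.3 -0.6 3 3 0.05; 0 0 0 0 0 0 0.05; 0 0 0 0 0 0 0.05; 0 0 0 0 0 0 0.05; 0 0 0 0 0 0 0.05"

```text
time_s: 7.15
tool_pos: [540.3, -146.1, 116.9]
ee_rot: [0.002, 0.736, 0.677, 0.001]
ft_force: [0.1, 0.2, -1.7]
width: 15.4
```

```bash
python3 - <<'E'
from h import *
sug([(538.6,-148.1,108)],84.9,mx=45)
E
```

```text
t 7.15 pos [ 540.3 -146.1  116.9] az 85.17 tilt [ 0.004 -0.002 -1.   ] F [ 0.1  0.2 -1.7] w 15.4
1 0.2 0.1 0.3 -2.1 -1.6 8.9
```

Request:
step_arm --plan "0.2 0 0.2 -1.6 -1.2 4 0.05; 0 0 0 0 0 0 0.05; 0 0 0 0 0 0 0.05; 0 0 0 0 0 0 0.05; 0 0 0 0 0 0 0.05"

```text
time_s: 7.65
tool_pos: [538.8, -148.1, 112.5]
ee_rot: [0.0, 0.738, 0.675, -0.001]
ft_force: [-0.4, -0.2, -0.8]
width: 15.5
```

```bash
python3 - <<'E'
from h import *
for i in range(5):
    p,r,s=pose();print(p.round(2),round(az(r),2),s["q"].round(4)[:4],s["ft_force"].round(2));camera("side")
E
```

```text
[ 538.79 -148.09  112.53] 84.91 [ 0.3692  0.5735 -0.293   2.0677] [-0.4  -0.24 -0.81]
[ 538.78 -148.1   112.55] 84.91 [ 0.3692  0.5734 -0.293   2.0678] [ 1.05 -0.2  -0.87]
[ 538.82 -148.08  112.58] 84.92 [ 0.3692  0.5734 -0.293   2.0677] [ 0.72 -0.43 -1.53]
[ 538.81 -148.08  112.58] 84.91 [ 0.3692  0.5734 -0.293   2.0678] [ 0.28 -0.14 -1.36]
[ 538.79 -148.02  112.58] 84.92 [ 0.3691  0.5734 -0.2931  2.0678] [ 0.05 -0.03 -2.63]
```

Request:
step_arm --plan "0 0 0 0 0 3 0.05; 0 0 0 0 0 3 0.05; 0 0 0 0 0 3 0.05; 0 0 0 0 0 3 0.05; 0 0 0 0 0 0 0.05"

```text
time_s: 8.4
tool_pos: [538.6, -148.1, 99.4]
ee_rot: [0.0, 0.738, 0.675, -0.001]
ft_force: [-0.4, -0.8, -1.5]
width: 15.1
```

```bash
python3 - <<'E'
from h import *
sug([(538.6,-148.1,90.6)],84.9,mx=45)
E
```

```text
t 8.4 pos [ 538.6 -148.1   99.4] az 84.92 tilt [-0.001 -0.002 -1.   ] F [-0.4 -0.8 -1.5] w 15.1
1 -0.0 0.1 0.0 0.0 -0.0 8.8
```

Request:
step_arm --plan "0 0 0 0 0 3 0.05; 0 0 0 0 0 3 0.05; 0 0 0 0 0 2 0.05; 0 0 0 0 0 1 0.05; 0 0 0 0 0 0 0.05"

```text
time_s: 8.9
tool_pos: [538.8, -148.2, 90.4]
ee_rot: [0.001, 0.738, 0.675, -0.001]
ft_force: [-0.5, 0.2, -1.0]
width: 15.7
```

```bash
python3 - <<'E'
from h import *
sug([(538.6,-148.1,90.6)],84.9,mx=45)
E
```

```text
t 8.9 pos [ 538.8 -148.2   90.4] az 84.91 tilt [-0.    -0.002 -1.   ] F [-0.5  0.2 -1. ] w 15.7
1 -0.0 0.1 0.0 0.1 -0.2 -0.2
```

Request:
step_arm --plan "0 0 0 0 0 0.7 0.05; 0 0 0 0 0 0 0.05; 0 0 0 0 0 0.7 0.05; 0 0 0 0 0 0 0.05; 0 0 0 0 0 0 0.05"

```text
time_s: 9.4
tool_pos: [538.9, -148.2, 90.4]
ee_rot: [0.001, 0.738, 0.675, -0.001]
ft_force: [-1.0, -0.3, 0.3]
width: 16.0
```

```bash
python3 - <<'E'
from h import *
sug([(538.6,-148.1,90.6)],84.9,mx=45)
a=camera("side");b=camera("top")
a=cv2.resize(a[130:260,270:390],None,fx=5,fy=5,interpolation=2)[:,:,::-1]
cv2.imwrite("pics/a4.png",a)
E
```

```text
t 9.4 pos [ 538.9 -148.2   90.4] az 84.91 tilt [ 0.001 -0.003 -1.   ] F [-1.  -0.3  0.3] w 16.0
1 0.1 0.2 0.0 0.1 -0.3 -0.2
```

View pics/a4.png

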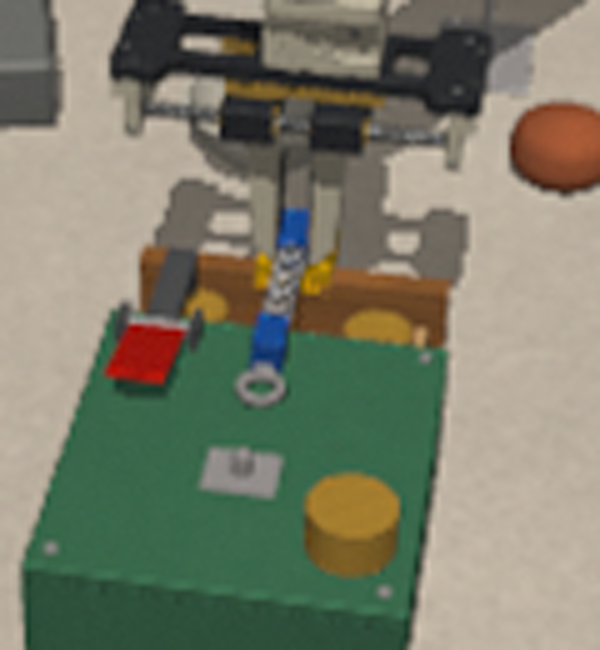

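Request:
step_arm --plan "0 0 0 0 0 0 0.35; 0 0 0 0 0 0 0.35; 0 0 0 0 0 0 0.35; 0 0 0 0 0 -10 0.35; 0 0 0 0 0 -20 0.35"

```text
time_s: 10.0
tool_pos: [538.1, -147.6, 119.2]
ee_rot: [-0.0, 0.738, 0.675, -0.002]
ft_force: [-0.3, -0.0, 0.0]
width: 32.6
```

Request:
step_arm --plan "0 0 0 0 0 -10 0.35; 0 0 0 40 0 0 0.35; 0 0 0 40 0 0 0.35; 0 0 0 0 0 0 0.35; 0 0 0 0 0 0 0.35"

```text
time_s: 10.5
tool_pos: [547.7, -67.6, 134.4]
ee_rot: [0.003, 0.739, 0.674, 0.001]
ft_force: [-0.2, -1.8, 0.2]
width: 32.6
```

```bash
python3 - <<'E'
from h import *
sug([(538.9+88*np.cos(np.radians(84.9)),-148.2+88*np.sin(np.radians(84.9)),85.5)],84.9,mx=45)
a=camera("side");b=camera("top")
a=cv2.resize(a[130:260,270:390],None,fx=5,fy=5,interpolation=2)[:,:,::-1];b=cv2.resize(b[170:250,290:400],None,fx=5,fy=5,interpolation=2)[:,:,::-1]
cv2.imwrite("pics/a5.png",a);cv2.imwrite("pics/b5.png",b)
E
```

```text
t 10.5 pos [547.7 -67.6 134.4] az 84.7 tilt [ 0.004 -0.003 -1.   ] F [-0.2 -1.8  0.2] w 32.6
1 0.3 0.1 -0.2 6.4 -1.7 44.5
2 0.0 0.0 0.0 0.6 -0.1 4.4
```

View pics/a5.png

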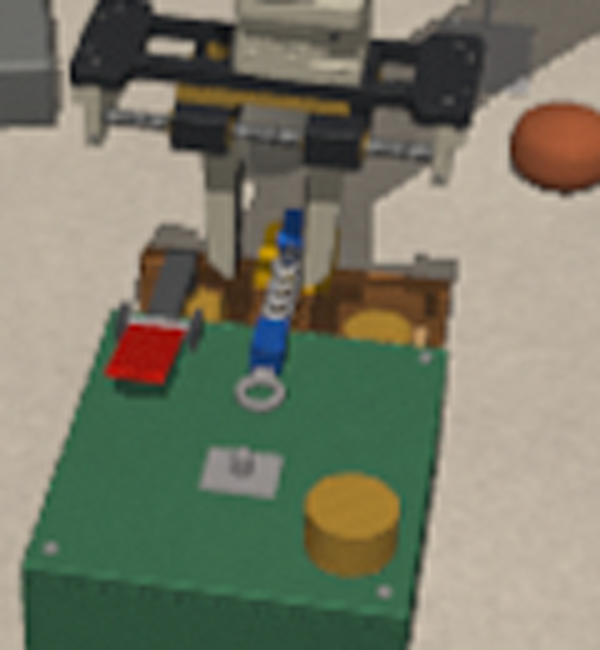

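View pics/b5.png

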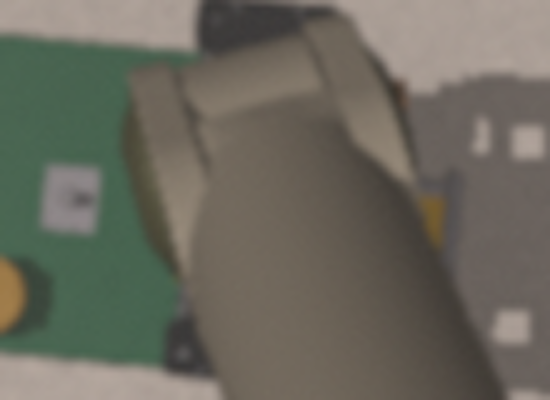

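```bash
python3 - <<'E'
from h import *
a=np.radians(84.9);u=np.array([np.cos(a),np.sin(a),0])
P=np.array([537.9,-159.2,77.5])+128*u
for dz in(0,4): print(proj("side",P+[0,0,dz]))
print(atz("side",(322.3,208.3),77.5))
print("post",proj("side",np.array([554.6,28.5,75])))
E
```

```text
[321.31158328 208.46779355]
[321.35311362 207.23372902]
[546.84718326 -32.63182584  77.5       ]
post [317.3156587  224.77079079]
```

Request:
step_arm --plan "0.2 0 -0.2 6.5 -1.7 15 0.35; 0 0 0 0 0 15 0.35; 0 0 0 0 0 8 0.35; 0 0 0 0 0 3 0.35; 0 0 0 0 0 0 0.35"

```text
time_s: 11.1
tool_pos: [546.5, -67.5, 92.4]
ee_rot: [0.002, 0.741, 0.672, -0.001]
ft_force: [-0.1, 0.4, 0.7]
width: 32.6
```

```bash
python3 - <<'E'
from h import *
sug([(538.9+88*np.cos(np.radians(84.9)),-148.2+88*np.sin(np.radians(84.9)),85.5)],84.9,mx=45)
E
```

```text
t 11.1 pos [546.5 -67.5  92.4] az 84.39 tilt [ 0.001 -0.005 -1.   ] F [-0.1  0.4  0.7] w 32.6
1 0.1 0.3 -0.5 7.0 -0.5 6.9
```

Request:
step_arm --plan "0 0.3 -0.5 7 -0.5 2 0.35; 0 0 0 0 0 3 0.35; 0 0 0 0 0 1.5 0.35; 0 0 0 0 0 0 0.35; 0 0 0 0 0 0 0.35"

```text
time_s: 11.6
tool_pos: [547.4, -60.5, 86.6]
ee_rot: [0.001, 0.738, 0.675, 0.002]
ft_force: [0.3, -0.1, 0.1]
width: 32.6
```

```bash
python3 - <<'E'
from h import *
sug([(538.9+88*np.cos(np.radians(84.9)),-148.2+88*np.sin(np.radians(84.9)),85.5)],84.9,mx=45)
E
```

```text
t 11.6 pos [547.4 -60.5  86.6] az 84.89 tilt [ 0.004  0.001 -1.   ] F [ 0.3 -0.1  0.1] w 32.6
1 0.2 -0.1 -0.0 -0.1 -0.7 1.1
```

Request:
step_arm --plan "0.2 0 0 0 -0.6 0.8 0.2; 0 0 0 0 0 0 0.1; 0 0 0 0 0 0 0.05; 0 0 0 0 0 0 0.05; 0 0 0 0 0 0 0.05" --newtons 55

```text
time_s: 12.1
tool_pos: [546.9, -60.4, 86.0]
ee_rot: [-0.0, 0.738, 0.675, 0.0]
ft_force: [-0.3, 0.9, 0.7]
width: 15.3
```

```bash
python3 - <<'E'
from h import *
sug([(547.4,-60.5,100)],84.9,mx=45)
E
```

```text
t 12.1 pos [546.9 -60.4  86. ] az 84.88 tilt [ 0.     0.001 -1.   ] F [-0.3  0.9  0.7] w 15.3
1 0.0 -0.1 -0.0 -0.0 0.5 -14.0
```

Request:
step_arm --plan "0 1 0 0 0 -1.8 0.05; 0 1.5 0 0 0 -2.5 0.05; 0 1.5 0 0 0 -2.5 0.05; 0 1.5 0 0 0 -2.5 0.05; 0 1.4 0 0 0 -2.4 0.05"

```text
time_s: 12.6
tool_pos: [546.3, -60.9, 98.2]
ee_rot: [-0.043, 0.736, 0.674, 0.047]
ft_force: [-0.1, 0.3, -0.2]
width: 15.5
```

```bash
cat >> h.py <<'E'
def eye(th0=-0.0285,ex=28.9,ez=-7.6):
    p,r,s=pose();M=r.as_matrix();x=M[:,0];pitch=np.arcsin(x[2]);a=az(r)
    th=pitch+th0;c=np.array([np.cos(np.radians(a)),np.sin(np.radians(a)),0])
    ax=c*np.cos(th)+[0,0,np.sin(th)];up=-c*np.sin(th)+[0,0,np.cos(th)]
    e=p+ex*ax+ez*up;print("t",round(s["time_s"],2),"TCP",p.round(1),"pitch",round(pitch,3),"az",round(a,2),"roll",round(M[:,1][2],3),"eye",e.round(1),"F",s["ft_force"].round(1),"w",round(s["width"],1))
    H=np.array([537.8,-159.2,79]);d=p-10.1*up-H;print("from hole: along",(d@c).round(1),"lat",round(d@[c[1],-c[0],0],1),"z",round(d[2],1),"line tilt",round(d[2]/(d@c),3))
    print("eye to post along/right/z",np.round((np.array([554.4,28.1,77.5])-e)@c,1),np.round((np.array([554.4,28.1,77.5])-e)@[c[1],-c[0],0],1),round(77.5-e[2],1));return e
E
python3 - <<'E'
from h import *
eye()
E
```

```text
t 12.6 TCP [546.3 -60.9  98.2] pitch 0.128 az 85.0 roll -0.001 eye [548.9 -31.5  93.5] F [-0.1  0.3 -0.2] w 15.5
from hole: along 99.7 lat -0.1 z 9.2 line tilt 0.092
eye to post along/right/z 59.9 0.3 -16.0
```

Request:
step_arm --plan "0 -0.2 0 8 0 0.4 0.05; 0 -0.2 0 12 0 0.6 0.05; 0 -0.2 0 13 0 0.6 0.05; 0 -0.2 0 12 0 0.6 0.05; 0 0 0 8 0 0.5 0.05"

```text
time_s: 13.1
tool_pos: [550.4, -10.5, 101.2]
ee_rot: [-0.037, 0.738, 0.672, 0.039]
ft_force: [-0.3, -8.9, -3.7]
width: 15.6
```

```bash
python3 - <<'E'
from h import *
eye()
E
```

```text
t 13.1 TCP [550.4 -10.5 101.2] pitch 0.107 az 84.63 roll -0.002 eye [553.2  18.8  95.9] F [-0.3 -8.9 -3.7] w 15.6
from hole: along 150.1 lat -1.3 z 12.1 line tilt 0.081
eye to post along/right/z 9.3 0.3 -18.4
```

Request:
step_arm --plan "0 0 -0.2 6 0 0 0.05; 0 0 0 4 0 0 0.05; 0 0 0 1 0 0 0.05; 0 0 0 0 0 0 0.05; 0 0 0 0 0 0 0.05"

```text
time_s: 13.6
tool_pos: [549.0, -0.0, 100.6]
ee_rot: [-0.034, 0.735, 0.676, 0.032]
ft_force: [1.5, -10.6, -4.4]
width: 15.4
```

```bash
python3 - <<'E'
from h import *
eye()
a=camera("side");b=camera("top")
a=cv2.resize(a[150:260,270:390],None,fx=6,fy=5.4,interpolation=2)[:,:,::-1];b=cv2.resize(b[170:250,270:380],None,fx=5,fy=5,interpolation=2)[:,:,::-1]
cv2.imwrite("pics/a6.png",a);cv2.imwrite("pics/b6.png",b)
E
```

```text
t 13.6 TCP [549.   -0.  100.6] pitch 0.093 az 85.17 roll -0.006 eye [551.5  29.2  94.9] F [  1.5 -10.6  -4.4] w 15.4
from hole: along 160.2 lat -2.2 z 11.6 line tilt 0.072
eye to post along/right/z -0.8 3.0 -17.4
```

View pics/a6.png

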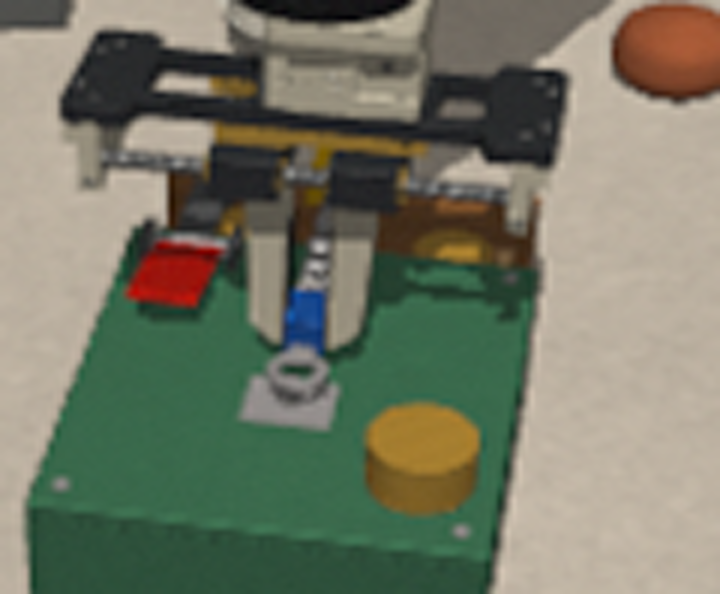

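View pics/b6.png

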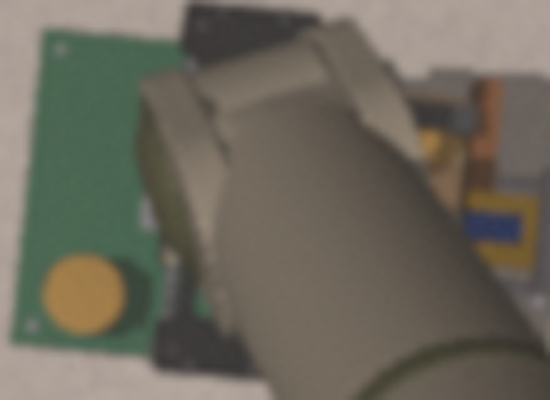

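```bash
python3 - <<'E'
from h import *
e=eye();print(proj("side",e),"meas 319.4 218.7")
E
```

```text
t 13.7 TCP [549.   -0.  100.6] pitch 0.093 az 85.17 roll -0.006 eye [551.5  29.2  94.9] F [  1.1 -10.8  -5.6] w 15.6
from hole: along 160.2 lat -2.2 z 11.5 line tilt 0.072
eye to post along/right/z -0.8 3.0 -17.4
[318.75423476 218.78565096] meas 319.4 218.7
```

Request:
step_arm --plan "0.3 0.3 0.3 -0.8 3 -0.5 0.05; 0 0 0 0 0 0 0.05; 0 0 0 0 0 0 0.05; 0 0 0 0 0 0 0.05; 0 0 0 0 0 0 0.05"

```text
time_s: 14.2
tool_pos: [549.3, -4.5, 98.9]
ee_rot: [-0.034, 0.736, 0.675, 0.025]
ft_force: [1.3, -10.2, -5.3]
width: 15.4
```

```bash
python3 - <<'E'
from h import *
eye()
E
```

```text
t 14.2 TCP [549.3  -4.5  98.9] pitch 0.083 az 85.0 roll -0.017 eye [551.9  24.7  92.9] F [  1.3 -10.2  -5.3] w 15.4
from hole: along 155.7 lat -2.0 z 9.8 line tilt 0.063
eye to post along/right/z 3.6 2.2 -15.4
```

Request:
step_arm --plan "-0.3 0.3 0 1.8 0.9 -0.6 0.05; -0.3 0.3 0 1.8 0.9 -0.6 0.05; -0.3 0.3 0 1.6 0.8 -0.6 0.05; -0.3 0.2 0 1.4 0.7 -0.6 0.05; -0.3 0.2 0 1.2 0.6 -0.5 0.05"

```text
time_s: 14.7
tool_pos: [550.3, -0.4, 100.1]
ee_rot: [-0.029, 0.736, 0.675, 0.034]
ft_force: [-0.6, -10.9, -4.3]
width: 15.5
```

```bash
python3 - <<'E'
from h import *
eye()
E
```

```text
t 14.7 TCP [ 5.503e+02 -4.000e-01  1.001e+02] pitch 0.09 az 85.06 roll 0.003 eye [552.8  28.8  94.3] F [ -0.6 -10.9  -4.3] w 15.5
from hole: along 159.9 lat -1.2 z 11.0 line tilt 0.069
eye to post along/right/z -0.5 1.7 -16.8
```

Request:
step_arm --plan "0 -0.1 0 0.8 1.0 0 0.05; 0 -0.1 0 0.8 1.0 0 0.05; 0 -0.1 0 0.9 0.9 0 0.05; 0 -0.1 0 0.9 0.8 0 0.05; 0 -0.1 0 0.9 0.7 0 0.05"

```text
time_s: 15.2
tool_pos: [550.1, -0.4, 97.8]
ee_rot: [-0.024, 0.736, 0.676, 0.022]
ft_force: [0.1, -10.1, -5.5]
width: 15.6
```

```bash
python3 - <<'E'
from h import *
eye()
E
```

```text
t 15.2 TCP [ 5.501e+02 -4.000e-01  9.780e+01] pitch 0.065 az 85.06 roll -0.006 eye [552.6  28.6  91.2] F [  0.1 -10.1  -5.5] w 15.6
from hole: along 159.6 lat -1.4 z 8.7 line tilt 0.054
eye to post along/right/z -0.4 1.8 -13.7
```

Request:
step_arm --plan "-0.1 0.2 0 0.9 1.5 -0.4 0.05; -0.1 0.2 0 0.8 1.5 -0.4 0.05; 0 0.2 0 0.8 1.4 -0.4 0.05; 0 0.1 0 0.8 1.3 -0.3 0.05; 0 0.1 0 0.8 1.2 -0.3 0.05"

```text
time_s: 15.7
tool_pos: [550.9, -0.7, 96.6]
ee_rot: [-0.027, 0.736, 0.676, 0.018]
ft_force: [-1.5, -11.2, -4.6]
width: 15.7
```

```bash
python3 - <<'E'
from h import *
eye()
a=camera("side")
a=cv2.resize(a[180:250,280:360],None,fx=9,fy=8,interpolation=2)[:,:,::-1]
cv2.imwrite("pics/a7.png",a)
E
```

```text
t 15.7 TCP [550.9  -0.7  96.6] pitch 0.062 az 85.04 roll -0.016 eye [553.5  28.4  90. ] F [ -1.5 -11.2  -4.6] w 15.7
from hole: along 159.4 lat -0.6 z 7.5 line tilt 0.047
eye to post along/right/z -0.2 1.0 -12.5
```

View pics/a7.png

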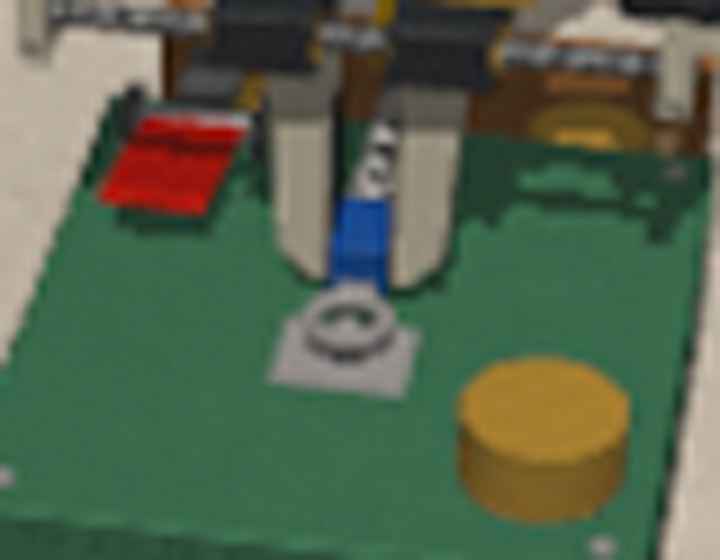

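Request:
step_arm --plan "-0.25 -0.1 0 0.9 1.4 0.6 0.05; -0.25 -0.1 0 0.9 1.4 0.8 0.05; -0.2 -0.1 0 0.8 1.3 0.8 0.05; -0.2 -0.1 0 0.8 1.2 0.8 0.05; -0.2 -0.1 0 0.8 1.2 0.8 0.05"

```text
time_s: 16.25
tool_pos: [551.3, -1.4, 90.4]
ee_rot: [-0.015, 0.737, 0.675, 0.01]
ft_force: [-0.8, -10.9, -1.6]
width: 15.4
```

```bash
python3 - <<'E'
from h import *
eye()
E
```

```text
t 16.25 TCP [551.3  -1.4  90.4] pitch 0.035 az 84.94 roll -0.008 eye [553.9  27.5  83. ] F [ -0.8 -10.9  -1.6] w 15.4
from hole: along 158.5 lat -0.4 z 1.3 line tilt 0.008
eye to post along/right/z 0.7 0.5 -5.5
```

Request:
step_arm --plan "-0.2 -0.1 0 1.0 1.2 0.5 0.05; -0.2 -0.1 0 1.0 1.2 0.6 0.05; -0.2 -0.1 0 0.9 1.2 0.6 0.05; -0.2 -0.1 0 0.9 1.1 0.6 0.05; -0.2 -0.1 0 0.9 1.1 0.6 0.05"

```text
time_s: 16.75
tool_pos: [551.3, -1.5, 86.1]
ee_rot: [-0.003, 0.738, 0.675, 0.002]
ft_force: [-0.6, -10.3, -1.4]
width: 15.7
```

```bash
python3 - <<'E'
from h import *
eye()
a=camera("side")
a=cv2.resize(a[160:250,280:360],None,fx=7,fy=6,interpolation=2)[:,:,::-1]
cv2.imwrite("pics/a8.png",a)
E
```

```text
t 16.75 TCP [551.3  -1.5  86.1] pitch 0.008 az 84.88 roll -0.001 eye [553.9  27.1  77.9] F [ -0.6 -10.3  -1.4] w 15.7
from hole: along 158.1 lat -0.6 z -3.0 line tilt -0.019
eye to post along/right/z 1.0 0.4 -0.4
```

View pics/a8.png

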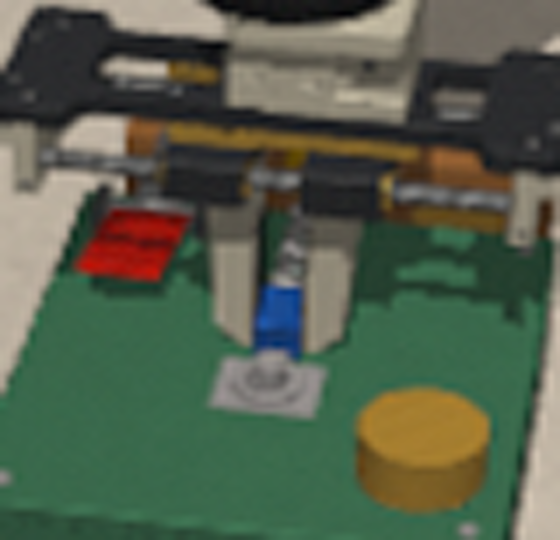

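Request:
step_arm --plan "0 0 0 0.3 0.8 0 0.3; 0 0 0 0 0 0 0.3; 0 0 0 0 0 0 0.3; 0 0 0 0 0 -8 0.3; 0 0 0 0 0 -20 0.3"

```text
time_s: 17.3
tool_pos: [550.9, 6.4, 113.9]
ee_rot: [-0.004, 0.735, 0.678, 0.002]
ft_force: [0.1, 0.3, -0.4]
width: 27.9
```

Request:
step_arm --plan "0 0 0 0 0 -30 0.3; 0 0 0 0 0 -40 0.2; 0 0 0 -20 0 -40 0.1; 0 0 0 -30 0 -20 0; 0 0 0 -20 0 0 0"

```text
time_s: 17.8
tool_pos: [547.0, -59.2, 253.6]
ee_rot: [-0.004, 0.731, 0.682, 0.005]
ft_force: [0.6, -0.9, -0.2]
width: 2.0
```

```bash
python3 - <<'E'
from h import *
sug([(609,-40,130)],84.9)
a=camera("side");b=camera("top")
a=cv2.resize(a[150:260,270:390],None,fx=6,fy=5.4,interpolation=2)[:,:,::-1];b=cv2.resize(b[170:250,270:390],None,fx=6,fy=6,interpolation=2)[:,:,::-1]
cv2.imwrite("pics/a9.png",a);cv2.imwrite("pics/b9.png",b)
E
```

```text
t 17.8 pos [547.  -59.2 253.6] az 86.01 tilt [ 0.002  0.012 -1.   ] F [ 0.6 -0.9 -0.2] w 2.0
1 0.1 -0.7 1.1 7.7 21.2 43.5
2 0.0 0.0 0.0 8.6 21.1 43.4
3 0.0 0.0 0.0 7.3 17.9 36.8
```

View pics/a9.png

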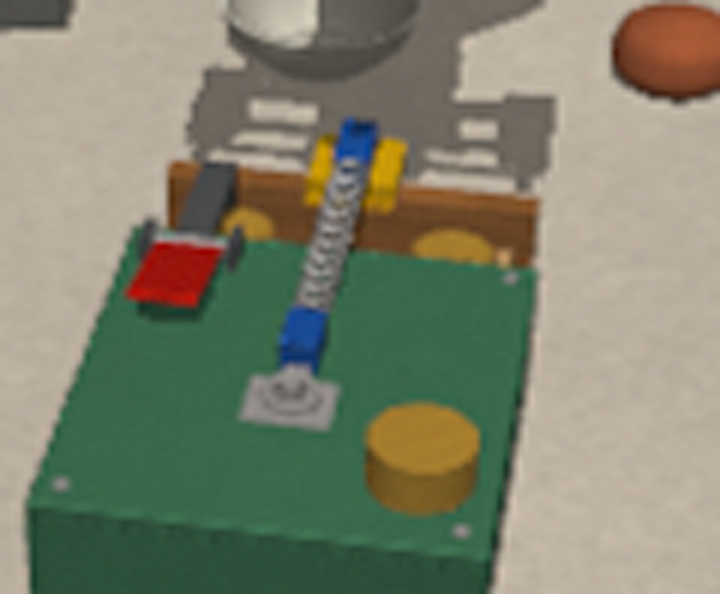

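View pics/b9.png

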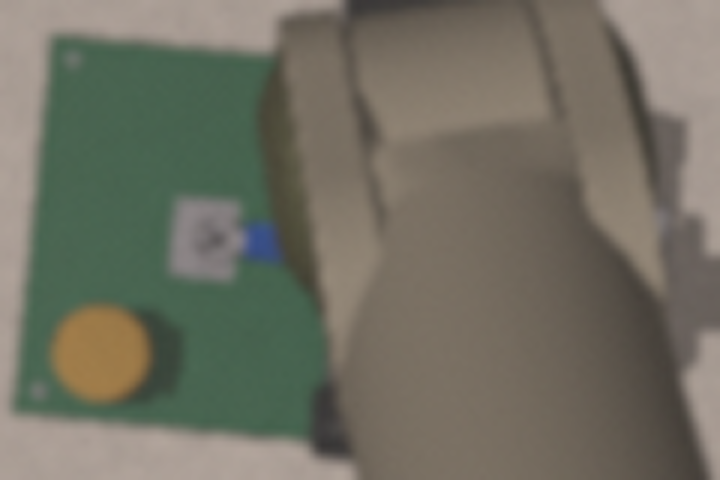

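```bash
python3 - <<'E'
from h import *
a=np.radians(84.9);u=np.array([np.cos(a),np.sin(a),0]);v=np.array([u[1],-u[0],0])
H=np.array([538.,-156.7,79.])
for dz in(0,3,6):
  print(dz,[(((proj("side",H+x*u+y*v+[0,0,18+dz])-[270,150]+.5)*[6,5.4]).round(0)).tolist() for x,y in((-10,8),(-10,-8),(22,8),(22,-8))])
sug([(538.2,-154,170),(538.2,-154,112)],84.9)
E
```

```text
0 [[343.0, 120.0], [377.0, 124.0], [332.0, 156.0], [367.0, 160.0]]
3 [[343.0, 115.0], [378.0, 119.0], [332.0, 151.0], [368.0, 155.0]]
6 [[343.0, 110.0], [378.0, 114.0], [332.0, 146.0], [368.0, 150.0]]
t 17.9 pos [546.  -60.7 251.5] az 85.8 tilt [-0.001  0.011 -1.   ] F [ 0.6  0.1 -0.6] w 0.6
1 -0.1 -0.6 0.9 -37.3 -0.3 31.7
2 0.0 0.0 0.0 -37.0 0.2 32.2
3 0.0 0.0 0.0 -19.7 0.1 17.2
4 0.0 0.0 0.0 0.0 0.0 49.0
5 0.0 0.0 0.0 0.0 0.0 9.0
```

```bash
python3 - <<'E'
import cv2
a=cv2.imread("pics/a9.png");cv2.imwrite("pics/a9c.png",cv2.resize(a[100:230,280:430],None,fx=4,fy=4,interpolation=2))
E
```

```text
(no output)
```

View pics/a9c.png

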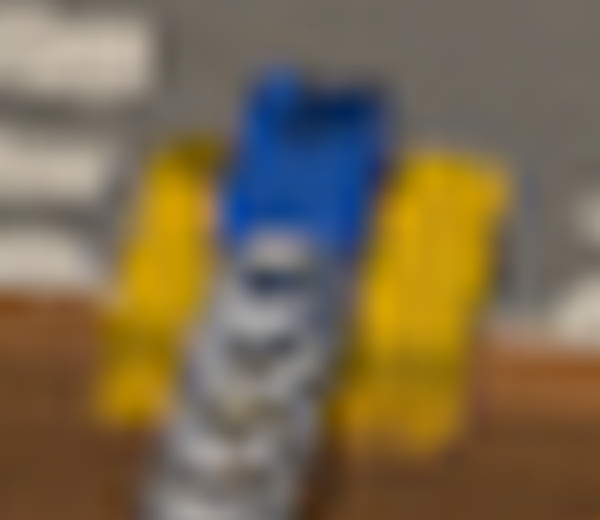

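```bash
python3 - <<'E'
from h import *
print(tri((297.5,198),(324.1,187.8)),atz("side",(297.5,198),97),atz("top",(324.1,187.8),97))
sug([(608,-33,180),(608,-33,120)],84.9)
E
```

```text
(array([610.93295823, -27.78111873, 109.23805483]), np.float64(4.1069162697481865)) [610.71077142 -43.19904714  97.        ] [614.34277462 -27.70598547  97.        ]
t 17.9 pos [546.  -60.7 251.5] az 85.8 tilt [-0.001  0.011 -1.   ] F [ 0.6  0.1 -0.6] w 0.6
1 -0.1 -0.6 0.9 15.6 29.8 35.7
2 0.0 0.0 0.0 16.4 29.5 35.5
3 0.0 0.0 0.0 0.2 0.4 0.4
4 0.0 0.0 0.0 0.0 0.0 49.0
5 0.0 0.0 0.0 0.0 0.0 11.0
```

Request:
step_arm --plan "0 -0.6 0.9 15 30 35 0; 0 0 0 15 30 35 0; 0 0 0 0 2 30 0; 0 0 0 0 0 20 0; 0 0 0 0 0 0 0"

```text
time_s: 18.4
tool_pos: [613.0, -28.5, 129.1]
ee_rot: [-0.001, 0.738, 0.675, 0.002]
ft_force: [-0.2, -0.4, -0.1]
width: 0.4
```

```bash
python3 - <<'E'
from h import *
sug([(609,-35,108)],84.9)
E
```

```text
t 18.4 pos [613.  -28.5 129.1] az 84.94 tilt [ 0.001  0.004 -1.   ] F [-0.2 -0.4 -0.1] w 0.4
1 0.1 -0.2 0.0 -6.9 -3.4 21.1
```

Request:
step_arm --plan "0 0 0 -6 -3 8 0; 0 0 0 0 0 5 0; 0 0 0 0 0 2 0; 0 0 0 0 0 0 0; 0 0 0 0 0 0 0"

```text
time_s: 18.9
tool_pos: [609.6, -32.8, 116.1]
ee_rot: [-0.0, 0.737, 0.676, 0.003]
ft_force: [0.1, -0.7, 0.5]
width: 0.5
```

```bash
python3 - <<'E'
from h import *
sug([(609,-35,104)],84.9)
a=camera("side");b=camera("top")
a=cv2.resize(a[150:260,270:390],None,fx=6,fy=5.4,interpolation=2)[:,:,::-1];b=cv2.resize(b[170:250,270:390],None,fx=6,fy=6,interpolation=2)[:,:,::-1]
cv2.imwrite("pics/a10.png",a);cv2.imwrite("pics/b10.png",b)
E
```

```text
t 18.9 pos [609.6 -32.8 116.1] az 84.99 tilt [ 0.004  0.004 -1.   ] F [ 0.1 -0.7  0.5] w 0.5
1 0.2 -0.3 0.1 -2.3 -0.5 12.1
```

View pics/a10.png

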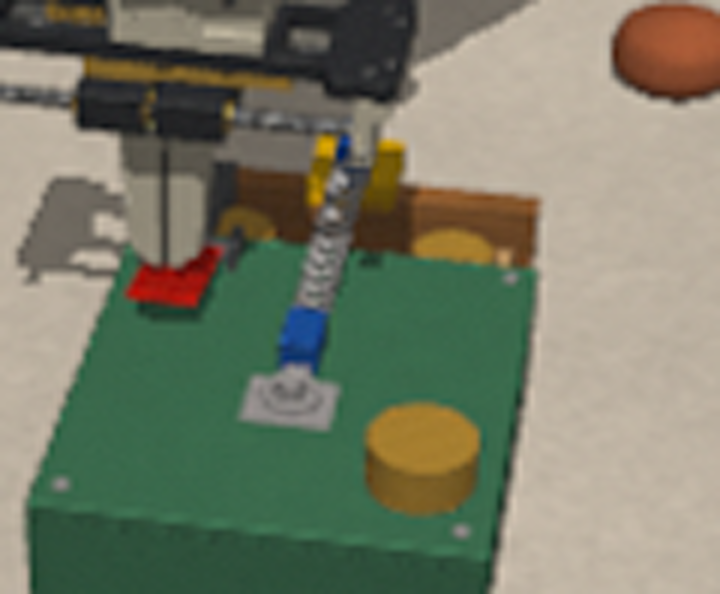

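Request:
step_arm --plan "0 0 0 0 0 5 0; 0 0 0 0 0 5 0; 0 0 0 0 0 4 0; 0 0 0 0 0 4 0; 0 0 0 0 0 3 0"

```text
time_s: 19.5
tool_pos: [611.2, -30.8, 96.5]
ee_rot: [0.001, 0.737, 0.676, 0.005]
ft_force: [0.2, -0.2, 3.2]
width: 0.4
```

```bash
python3 - <<'E'
from h import *
sug([(609,-35,104)],84.9)
a=camera("side")
a=cv2.resize(a[150:260,270:390],None,fx=6,fy=5.4,interpolation=2)[:,:,::-1]
cv2.imwrite("pics/a11.png",a)
E
```

```text
t 19.5 pos [611.2 -30.8  96.5] az 85.04 tilt [ 0.008  0.006 -1.   ] F [ 0.2 -0.2  3.2] w 0.4
1 0.4 -0.4 0.1 -4.3 -1.7 -7.5
```

View pics/a11.png

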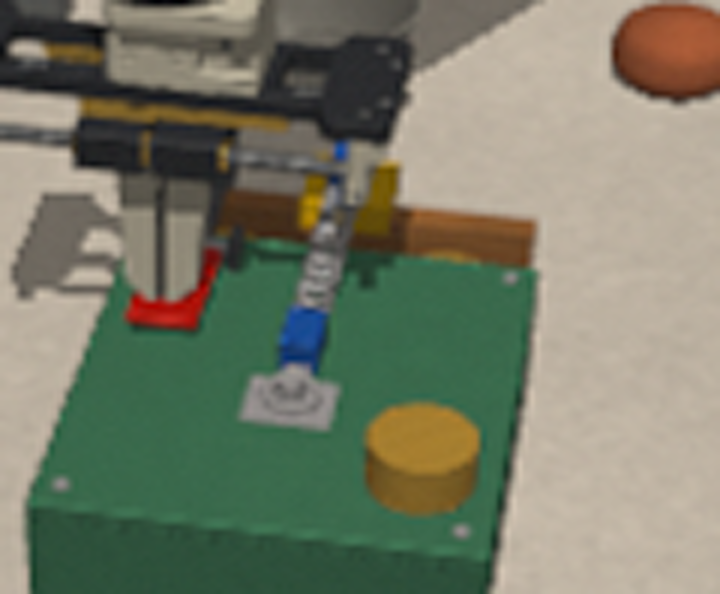

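Lever down, the drawer is moving in. Hold on.

Request:
step_arm --plan "0 0 0 -0.3 0 1.2 0; 0 0 0 -0.3 0 1 0; 0 0 0 -0.3 0 1 0; 0 0 0 -0.3 0 0.8 0; 0 0 0 -0.3 0 0.8 0"

```text
time_s: 20.05
tool_pos: [611.3, -30.6, 94.7]
ee_rot: [0.001, 0.737, 0.676, 0.006]
ft_force: [-3.5, 1.5, 12.6]
width: 0.4
```

Request:
step_arm --plan "0 0 0 -0.3 0 0.7 0; 0 0 0 -0.3 0 0.7 0; 0 0 0 -0.3 0 0.7 0; 0 0 0 -0.3 0 0.7 0; 0 0 0 -0.3 0 0.7 0"

```text
time_s: 20.55
tool_pos: [611.3, -30.6, 94.7]
ee_rot: [0.002, 0.736, 0.676, 0.007]
ft_force: [-3.1, 2.0, 10.9]
width: 0.3
```

Request:
step_arm --plan "0 0 0 -0.3 0 0.5 0; 0 0 0 -0.3 0 0.5 0; 0 0 0 -0.3 0 0.5 0; 0 0 0 -0.3 0 0.5 0; 0 0 0 -0.3 0 0.5 0"

```text
time_s: 21.05
tool_pos: [611.2, -30.6, 94.8]
ee_rot: [0.002, 0.736, 0.677, 0.007]
ft_force: [-1.8, 2.1, 10.5]
width: 0.7
```

```bash
python3 - <<'E'
from h import *
sug([(609,-35,104)],84.9)
a=camera("side")
a=cv2.resize(a[150:260,270:390],None,fx=6,fy=5.4,interpolation=2)[:,:,::-1]
cv2.imwrite("pics/a12.png",a)
E
```

```text
t 21.05 pos [611.2 -30.6  94.8] az 85.18 tilt [ 0.013  0.007 -1.   ] F [-1.8  2.1 10.5] w 0.7
1 0.7 -0.5 0.3 -4.5 -1.7 -9.3
```

View pics/a12.png

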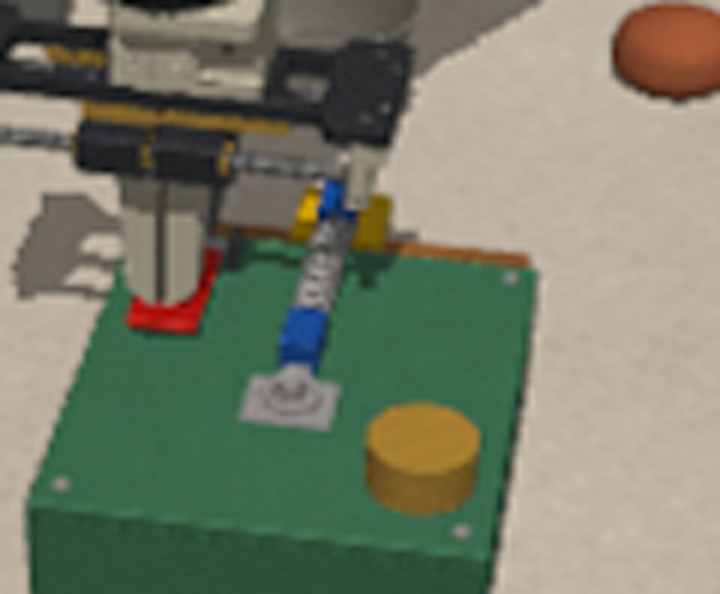

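Request:
step_arm --plan "0 0 0 0 0 -10 0; 0 0 0 0 0 -20 0; 0 0 0 0 0 -40 0; 0 0 0 -20 0 -45 0; 0 0 0 -40 0 -40 0"

```text
time_s: 21.6
tool_pos: [602.1, -84.5, 245.7]
ee_rot: [-0.003, 0.733, 0.68, 0.004]
ft_force: [1.2, -1.1, -0.4]
width: 0.6
```

Request:
step_arm --plan "0 0 0 -45 0 0 0; 0 0 0 -45 0 0 0; 0 0 0 -45 0 0 0; 0 0 0 -40 0 0 0; 0 0 0 -30 0 0 0"

```text
time_s: 22.1
tool_pos: [587.1, -297.7, 252.9]
ee_rot: [0.002, 0.733, 0.68, 0.007]
ft_force: [0.4, 0.1, -0.1]
width: 0.6
```

```bash
python3 - <<'E'
from h import *
sug([(609,-35,104)],84.9)
a0=camera("side");b0=camera("top")
a=cv2.resize(a0[150:260,270:390],None,fx=6,fy=5.4,interpolation=2)[:,:,::-1];b=cv2.resize(b0[170:250,270:390],None,fx=6,fy=6,interpolation=2)[:,:,::-1]
cv2.imwrite("pics/a13.png",a);cv2.imwrite("pics/b13.png",b);cv2.imwrite("pics/f13.png",a0[:,:,::-1])
u=np.array([np.cos(np.radians(84.9)),np.sin(np.radians(84.9)),0]);v=np.array([u[1],-u[0],0])
H=np.array([554.4,28.1,79])-138*u
for s in(0,4):
  print([(((proj("top",H-s*u+x*u+y*v)-[270,170]+.5)*6).round(0)).tolist() for x,y in((-20,20),(-20,-20),(20,20),(20,-20))])
for dz in(0,3):
  print([(((proj("side",H+x*u+y*v+[0,0,18+dz])-[270,150]+.5)*[6,5.4]).round(0)).tolist() for x,y in((-10,8),(-10,-8),(22,8),(22,-8))])
E
```

```text
t 22.1 pos [ 587.1 -297.7  252.9] az 85.72 tilt [ 0.012  0.006 -1.   ] F [ 0.4  0.1 -0.1] w 0.6
1 0.7 -0.4 0.8 42.5 0.1 24.4
2 0.0 0.0 0.0 42.7 -0.2 24.1
3 0.0 0.0 0.0 42.7 -0.2 24.1
4 0.0 0.0 0.0 42.7 -0.2 24.1
5 0.0 0.0 0.0 42.7 -0.2 24.1
6 0.0 0.0 0.0 42.7 -0.2 24.1
7 0.0 0.0 0.0 7.6 -0.0 4.3
[[549.0, 231.0], [541.0, 316.0], [463.0, 223.0], [456.0, 308.0]]
[[558.0, 232.0], [550.0, 317.0], [472.0, 223.0], [464.0, 309.0]]
[[326.0, 174.0], [362.0, 178.0], [315.0, 213.0], [352.0, 216.0]]
[[327.0, 169.0], [363.0, 173.0], [315.0, 207.0], [352.0, 211.0]]
```

View pics/a13.png

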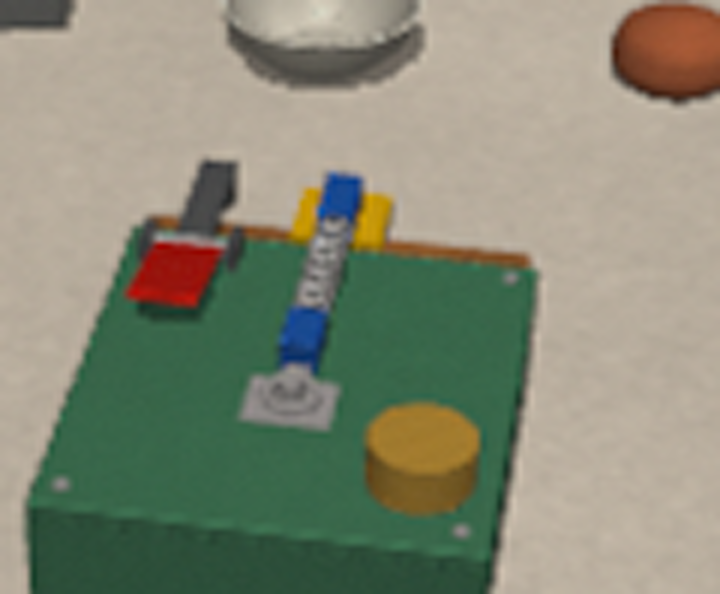

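View pics/b13.png

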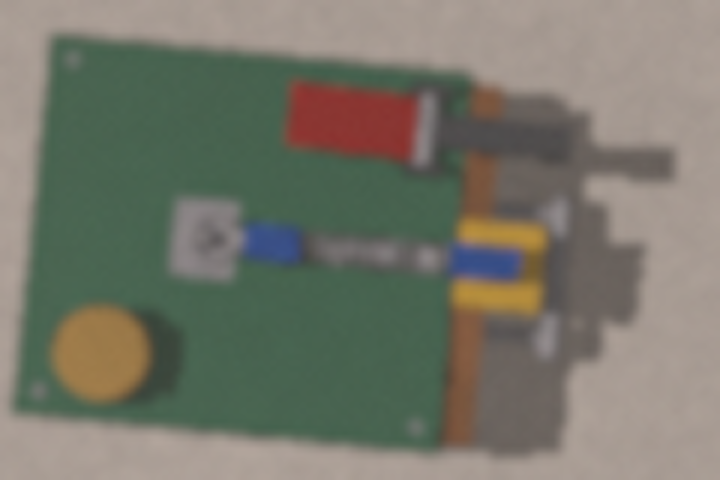

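View pics/f13.png

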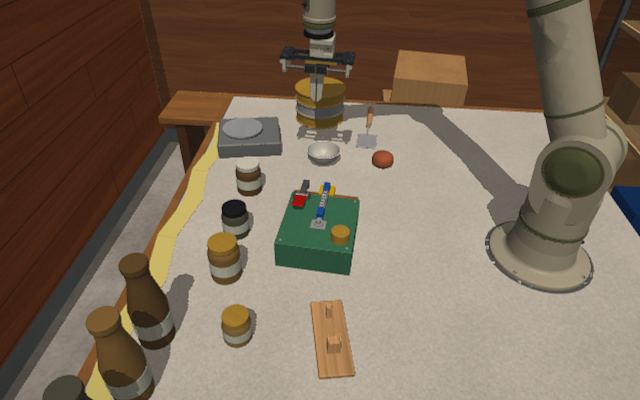

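```bash
python3 -c "
from bench import *
print(job_done())"
```

```text
the job is handed in; nothing more can be done
None
```

I finished the job and handed it in at about 22 s of the 61 s allowed. No verdict is reported, so what follows is from my own checks.

**What I did:** I seated the spring's pin in the yellow lug's hole. I then gripped the far block, stretched the spring with its far end tilted up, and lowered the eye over the post. Finally I pressed the red lever for about 1.5 s until the drawer was drawn home, let it go and backed the arm off.

**Last checks, from both cameras:**
- **Eye:** it is down round the post. Before I let go, it was about 3 mm above the cabinet's top and about 1 mm off the post's centre.
- **Pin:** it is down in the lug. The near block sits where I expect it when seated, to within about 1 mm.
- **Drawer:** the lug's edges are within about 1 mm of the fully home position, and the front panel is against the cabinet.
- **Lever and arm:** the lever is back up and the arm is clear of everything.
- **Bystanders:** the jars, tin, bowl and clay lump are where they started.

**What disagreed:**
- **Lever point:** the two cameras' network readings for the lever's pressing point differed by about 15 mm. I pressed near the paddle's middle, as it showed in the picture, and that worked.
- **Arm creep:** under the spring's pull the arm drifted about 1 mm per row, so I corrected for that while hooking the eye.
- **Optional push skipped:** I did not do the extra push on the near block, because it already looked seated.

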